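Show the clamped bottle's cap to the inspection camera

TASK

The sauce bottle lying in the labelling jig needs its cap checked: swing the jig's toggle clamp open until its arm stands up clear of the bottle, and leave it open. Then lift the bottle out of the cradle and present it in the air to the bench camera: level, with the cap pointing straight at the lens, centred on it, the cap top about 8 cm from the lens. The program finishes while still holding the bottle there; do not touch the camera and leave the other things standing where they are.

Things in the scene. Friction and masses are not known exactly. Their poses are not given: they have to be found in the camera images.
- label_jig: Fixed labelling jig: white base plate (x -91..49, y -130..130, 12 thick), toggle clamp with red handle. Origin on its underside, z up; mm. The bottle lies along its y over x -33, in two V blocks x -83..17, up to z 62, at y -64..-46 and 26..44; between them it is free. Clamp post x 27..39, y -30..10, z to 67; cheeks x 22..44, y -29..-25 and 5..9, z to 83. Black stop x -108..-70, y 87..111, z to 51.
- label_jig_toggle (a joint): Angle of the toggle clamp about its hinge (along the jig's y). 0.45 to 0.48 at the start, rubber pad on the bottle; grows as the steel arm swings up off the bottle and the red handle goes down on the jig's +x side; stop at 1.47: arm nearly upright, its top 150 mm above the table, handle tip near the table. Light friction (0.08 N m), stays where left, no spring or latch.
- clamp_hinge (a point): Point on the hinge axis of the clamp, midway between the cheeks, at jig x 33.4, y -10, z 71.9 mm; axes as the jig's.
- clamp_handle (a point): Point on the upper side of the red handle (24 mm wide along the jig's y), near its outer end, 82 mm from the hinge axis; moves with it. At joint angle q: jig x = 33.4 + 65.1 cos q + 50.6 sin q, y = -10, z = 71.9 - 65.1 sin q + 50.6 cos q (mm). The upper side runs from here straight toward the hinge; pressing it down opens the clamp.
- clamp_pad (a point): Centre of the underside of the rubber pad on the clamp arm (20 mm across), 67 mm from the hinge axis; the arm is 22 mm wide along the jig's y. With the clamp fully open the pad stands 53 mm beside the line of the bottle's axis and 70 mm above it, so lean a wide gripper away from it, toward the jig's -x, when gripping the bottle.
- jig_bottle: Filled sauce bottle lying in the jig under the clamp, 166 mm long, 0.25 to 0.41 kg; round body 54 mm across over the first 90 mm, then a shoulder narrowing to the 29 mm cap (last 20 mm). Origin at the centre of its base, z along the bottle to the cap; it lies level along the jig's +y, axis 67 mm above the table, base at jig y -68..-58 mm. Grip it from above across the body between the V blocks.
- cap_top (a point): Centre of the flat end of that bottle's cap; z axis out of the cap along the bottle.
- bench_camera: Inspection camera on a fixed bench stand: base plate 90 x 90 x 10 mm, steel post 16 mm thick and 295 mm tall, camera with round lens and ring light (60 mm across) at 250 mm height. Origin on the table under the post; x axis level, pointing backwards, so the lens looks along -x. Base plate spans x -70..20 mm.
- lens (a point): Centre of the front glass of the camera's lens, 250 mm above the table, 80 mm in front (-x) of the post; same axes as the camera: it looks along its -x.
- bottle_a: Bystander: filled sauce bottle without label standing upright, 54 mm across, 166 mm tall; origin under its base.
- bottle_b: Bystander: filled sauce bottle with label standing upright, 54 mm across, 166 mm tall; origin under its base.
- bottle_empty: Bystander: empty clear bottle without cap standing upright, 54 mm across, 148 mm tall; origin under its base.
- stray_cap: Bystander: loose screw cap lying on the table, 29 mm across, 17 mm tall; origin under its middle.

How it is judged:
By the outcome, as a careful person would: the job done as asked, in the order asked, and still so for the second after the job is handed in, while the arm keeps its last pose, push and grip.
It also fails if it takes over 48 s, if anything falls off the work surface, if the arm or the gripper's body presses on something with over 40 N, if the wrist force passes 120 N, or if a joint passes its speed limit or range.

ROBOT

A 7-joint arm with a two-finger parallel gripper is mounted at the origin on the work surface; the furniture and walls round the work are solid. World frame = base frame: x ahead of the robot, y to its left, z up, the work surface at z = 0. Lengths are in m, angles in rad, forces in N, time in s.
With the tool pointing down it reaches from about 0.425 to 0.825 m from the base axis. Payload 3.6 kg.
Tool frame: the origin (TCP) lies midway between the tips of the shut fingers; the grasp point (between the pads) lies 19 mm behind it; z points along the fingers, y is the line along which they close (so a half turn about z gives the same grasp; the last joint's range is limited). The gripper opens to 93 mm and grips with 3 to 60 N. Pads are 15 mm wide; open, the fingers measure 128 mm over their backs; the gripper's body (75 mm by 188 mm) begins 65 mm behind the grasp point.
Start: joints at [-1.359, 0.615, -0.013, 1.423, 0.008, 1.103, -0.04], TCP at [0.154, 0.632, 0.219] pointing down, gripper open.
Joint ranges: [-3.12, 3.12], [-0.3, 2.06], [-1.34, 1.32], [0.26, 2.42], [-1.36, 4.5], [0.01, 1.98], [-2.84, 2.84]. Speed limits (rad/s): [2.79, 2.79, 3.14, 3.14, 3.14, 3.14, 3.14].

INTERFACE

Orientations are given as a unit quaternion [w, x, y, z].
In Python, from plant import ctrl gives the robot as it stands.
- The arm moves only by the tool move_arm, never from a script. Its argument "deltas" is one flat list of numbers, 4 for each row, row after row: the shift along the world's x, y, z in m, then the turn about the world's z in rad. In form: [dx, dy, dz, spin, dx, dy, dz, spin, ...]. A call has 1 to 20 rows; each row is the pose to reach, as a shift and turn from the pose commanded when the call began; what a row does not reach only later rows make up. A row lasts 1/8 s, in which the tool goes at most 62.5 mm and 10.7 degrees, less where a joint would pass 70% of its speed; a pose out of reach is approached as far as the arm can. A call with a gripper value outside its range is refused whole. "gripper" is the opening, from 0 (shut) to 1 (fully open), set as the call begins (left out, the last holds). The fingers move at their own pace and stop on an object; "force" is the grip in N (left out, the last holds). Time passes only in rows, so rows that repeat a pose let the fingers close. It gives the time, the measured TCP pose, the force, the opening and the grip force at its end, in the units of the state.
- ctrl.state(): the state, without advancing time (a new reading comes with each control period).
- ctrl.snapshot(name): name is "scene" or "side" or "wrist"; returns the picture (480x640x3 uint8, red, green, blue); there is no depth.
- ctrl.camera_model(name): a dict with "fx", "fy", "cx", "cy" (pixels), "distortion" ([k1, k2, p1, p2, k3] as OpenCV has them; the pictures are not rectified), "position" and "orientation" of the camera in the world; the wrist camera has in their place "T_tool_cam" (4x4, takes a point from camera to tool coordinates, whose origin is the TCP and whose axes are the flange's). Camera axes: x right, y down, z forward; pixel columns grow to the right and rows downward; lengths in m; the calibration is good to about 2 mm. A picture is of the moment at which its call begins: read the wrist's pose just before it. camera_model takes no time and is no camera call.
- ctrl.finish_job(): hands the job in; it is judged then, once.
The state is a dict: "time": time; "joint_pos": joint angles; "dq": joint speeds; "effort": joint torques, N m; "tool_pos": TCP position; "tcp_rot": TCP orientation; "wrist_force": force on the tool from outside, world axes, zero at the start; "torque": the same for the moment, N m; "width": opening from 0.0 (shut) to 1.0 (fully open); "grip_force": force on a finger pad.
Only numpy, scipy, OpenCV 4.12 (cv2) and the standard library are available. Lean on these libraries where they do the work, as an engineer would, in place of code of your own. Each camera call takes 0.05 s, during which the arm holds its last target. There are 200 camera calls.

## Working session

There is one attempt and no reset: what is moved stays moved. The work goes in short steps, Python scripts to look and compute and a tool call to move; the robot and the scene stay as the last step left them, time stands still between calls to the robot, and variables do not carry over. Pictures are saved under pics/ and viewed, at most 10 in all, crops included, and the job is handed in when it is done.

Besides the shell and the picture viewer there is one more tool, called after ">>>" in YAML: its name, and indented under it one key for each argument. move_arm: Moves the arm, as the interface text tells. Its arguments: {"type":"object","properties":{"deltas":{"type":"array"},"gripper":{"type":"number"},"force":{"type":"number"}},"required":["deltas"]}

```bash
mkdir -p pics; ls
python3 - <<'E'
from plant import ctrl
import cv2
for n in ("scene","side"):
    im=ctrl.snapshot(n); cv2.imwrite(f"pics/{n}0.png",im[:,:,::-1]); print(ctrl.camera_model(n))
s=ctrl.state();print(s)
print(ctrl.camera_model("wrist"))
E
```

```text
pics
{'fx': 440.0622135252532, 'fy': 440.0622135252532, 'cx': 313.0463275781174, 'cy': 239.2181720523879, 'distortion': array([0.01609988, 0.        , 0.        , 0.        , 0.        ]), 'position': array([-0.0955994 , -0.36173379,  0.70099055]), 'orientation': array([-0.41409609,  0.76110661, -0.4443734 ,  0.22753776])}
{'fx': 462.4674678274154, 'fy': 462.4674678274154, 'cx': 321.631905404456, 'cy': 237.97663680396286, 'distortion': array([0.02930831, 0.        , 0.        , 0.        , 0.        ]), 'position': array([0.49449956, 0.90890513, 0.87953347]), 'orientation': array([ 0.01754478, -0.04390121,  0.9055895 , -0.42151219])}
{'time': 0.1, 'joint_pos': array([-1.35846798,  0.61580803, -0.01260737,  1.42470184,  0.00809036,
        1.10341768, -0.04041831]), 'dq': array([-0.00013879, -0.00199773, -0.00038204, -0.00410329,  0.00144876,
        0.00090647, -0.00129467]), 'effort': array([ 1.48288113e-03, -4.60044444e+01,  2.10219305e-01, -1.66244888e+01,
       -6.11392991e-02,  1.69511855e-02,  1.03631019e-04]), 'tool_pos': array([0.1535915 , 0.63086999, 0.21761864]), 'tcp_rot': array([-1.23887677e-04,  1.19113081e-01,  9.92880037e-01, -1.13574721e-03]), 'wrist_force': array([-1.24305618, -0.03070922, -0.53931562]), 'torque': array([0.04814283, 0.01722342, 0.006262  ]), 'grip_force': 0.0, 'width': 0.9990112924900958}
{'fx': 344.1092902122438, 'fy': 344.1092902122438, 'cx': 318.1370836958086, 'cy': 239.1011220010192, 'distortion': array([-0.03819418,  0.        ,  0.        ,  0.        ,  0.        ]), 'T_tool_cam': array([[-5.23558555e-04, -9.54609709e-01, -2.97859076e-01,
         8.39428652e-02],
       [ 9.99999602e-01, -2.84787245e-04, -8.45022692e-04,
        -9.04340258e-04],
       [ 7.21840400e-04, -2.97859400e-01,  9.54609479e-01,
        -1.65853879e-01],
       [ 0.00000000e+00,  0.00000000e+00,  0.00000000e+00,
         1.00000000e+00]])}
```

View pics/scene0.png

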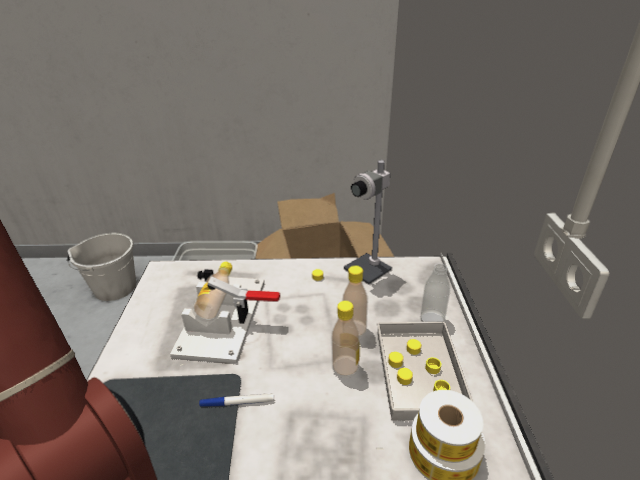

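View pics/side0.png

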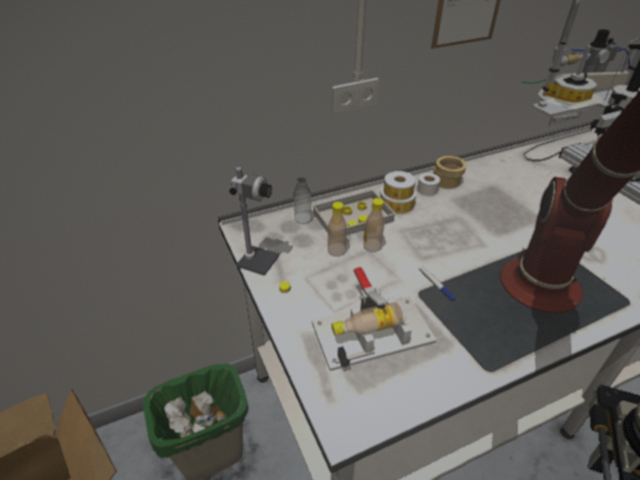

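Scene picture: the jig is at the left, with its cap at (225,267), red handle tip at (279,296) and lens at (358,188). Side picture: cap (338,327), handle (360,270), lens (262,188). Next I triangulate these.

```bash
cat > h.py <<'E'
import numpy as np, cv2
from scipy.spatial.transform import Rotation as R
from plant import ctrl
def rot(q): return R.from_quat(q,scalar_first=True).as_matrix()
def cam(n,s=None):
    m=ctrl.camera_model(n)
    if n=="wrist":
        T=np.eye(4);T[:3,:3]=rot(s["tcp_rot"]);T[:3,3]=s["tool_pos"];T=T@m["T_tool_cam"];Rm,p=T[:3,:3],T[:3,3]
    else: Rm,p=rot(m["orientation"]),m["position"]
    K=np.array([[m["fx"],0,m["cx"]],[0,m["fy"],m["cy"]],[0,0,1]])
    return K,m["distortion"],Rm,p
def ray(c,uv):
    x=cv2.undistortPoints(np.array([[uv]],float),c[0],c[1])[0,0]
    d=c[2]@np.array([*x,1]);return c[3],d/np.linalg.norm(d)
def onz(c,uv,z):
    p,d=ray(c,uv);return p+d*(z-p[2])/d[2]
def tri(rs):
    A=sum(np.eye(3)-np.outer(d,d) for p,d in rs);b=sum((np.eye(3)-np.outer(d,d))@p for p,d in rs)
    x=np.linalg.solve(A,b);return x,[np.linalg.norm(np.cross(x-p,d)) for p,d in rs]
def proj(c,X):
    return cv2.projectPoints(np.array(X,float).reshape(-1,1,3),cv2.Rodrigues(c[2].T)[0],-c[2].T@c[3],c[0],c[1])[0][:,0]
E
python3 - <<'E'
from h import *
np.set_printoptions(precision=4,suppress=True)
A,B=cam("scene"),cam("side")
for n,a,b in (("cap",(225,267),(338,327)),("handle",(277,296),(358,270)),("lens",(357,188),(262,188)),("posttop",(381,163),(238,170)),("stray",(318,274),(285,286)),("bA cap",(345,309),(338,208)),("bB cap",(355,272),(377,203)),("bB alt",(345,309),(377,203)),("bA alt",(355,272),(338,208))):
    print(n,*tri([ray(A,a),ray(B,b)]))
a=cv2.imread("pics/scene0.png")[150:360,150:450];b=cv2.imread("pics/side0.png")[150:370,215:455]
a=cv2.resize(a,(400,280),interpolation=3);b=cv2.resize(b,(800,600)[::1],interpolation=3) if 0 else cv2.resize(b,(400,367),interpolation=3)
o=np.zeros((367,800,3),np.uint8);o[:280,:400]=a;o[:,400:]=b
cv2.imwrite("pics/z1.png",o)
E
```

```text
cap [0.5163 0.2515 0.0697] [np.float64(0.00012072171438127896), np.float64(0.00012072171438143443)]
handle [0.4788 0.0765 0.0801] [np.float64(0.00046365040218346017), np.float64(0.00046365040218347117)]
lens [0.7174 0.0034 0.2526] [np.float64(0.005506182238444998), np.float64(0.005506182238445049)]
posttop [ 0.7807 -0.0218  0.2884] [np.float64(0.0001752818923590797), np.float64(0.00017528189235893016)]
stray [0.6641 0.082  0.0098] [np.float64(0.00041593691505930556), np.float64(0.0004159369150592257)]
bA cap [ 0.518  -0.0901  0.1171] [np.float64(0.03202260655156892), np.float64(0.03202260655156892)]
bB cap [ 0.4602 -0.0897  0.194 ] [np.float64(0.029434546457961536), np.float64(0.029434546457961567)]
bB alt [ 0.4383 -0.1052  0.1566] [np.float64(0.00019230430564791908), np.float64(0.0001923043056477083)]
bA alt [ 0.5416 -0.0742  0.1568] [np.float64(0.0016640820781768494), np.float64(0.0016640820781770118)]
```

>>> move_arm:
  deltas: [0.03, -0.05, 0.02, 0, 0.055, -0.1, 0.04, 0, 0.08, -0.15, 0.06, 0, 0.11, -0.2, 0.08, 0, 0.14, -0.25, 0.1, 0, 0.17, -0.3, 0.12, 0, 0.2, -0.35, 0.14, 0, 0.23, -0.4, 0.16, 0, 0.25, -0.44, 0.16, 0, 0.25, -0.44, 0.16, 0, 0.25, -0.44, 0.16, 0, 0.25, -0.44, 0.16, 0]
  gripper: 0.55
  force: 60

```text
time: 1.6
tool_pos: [0.4029, 0.193, 0.3782]
tcp_rot: [-0.001, 0.117, 0.993, -0.0]
wrist_force: [-0.5, 0.3, 0.2]
width: 0.55
grip_force: 0.0
```

Run:
```python
from h import *
np.set_printoptions(precision=4,suppress=True)
s=ctrl.state();im=ctrl.snapshot("wrist");np.save("w1.npy",im);import pickle;pickle.dump(s,open("w1.pkl","wb"))
cv2.imwrite("pics/w1.png",im[:,:,::-1]);print(s["tool_pos"],s["tcp_rot"],s["dq"].max(),s["joint_pos"],s["time"])
```

```text
[0.4029 0.193  0.3782] [-0.0006  0.1175  0.9931 -0.0001] 0.0042337773732451294 [-0.639   0.161   0.1736  1.6902 -0.0293  1.2939  0.8758] 1.6
```

View pics/w1.png

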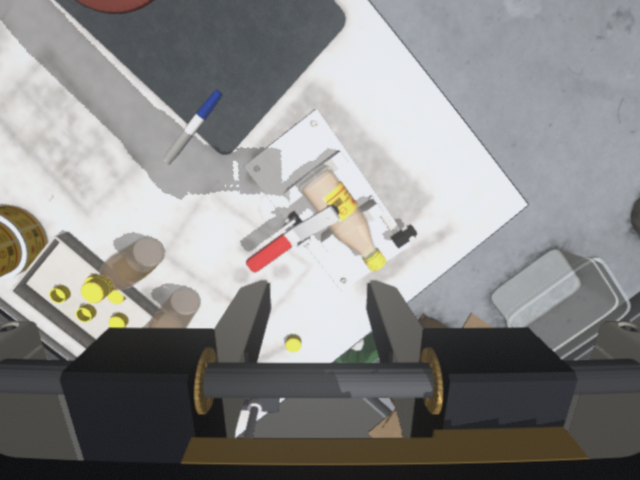

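View pics/z1.png

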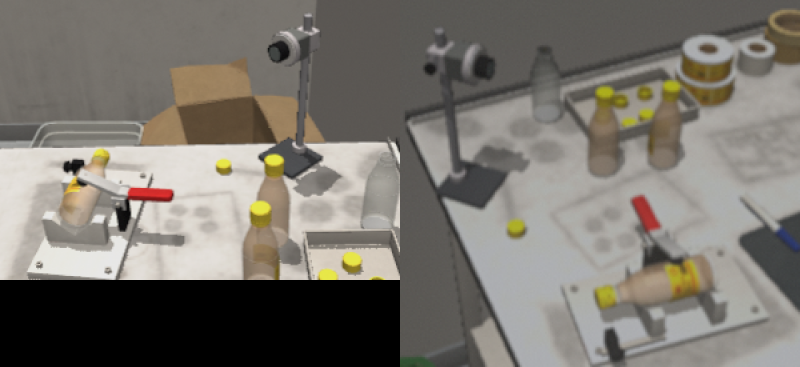

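The wrist picture shows the jig in the middle: plate corners near (315,110) and (246,160), cap (376,261), handle tip (250,266) and stop (404,236). I'll zoom in for precise points.

Run:
```python
from h import *
im=np.load("w1.npy")[100:295,225:425,::-1]
cv2.imwrite("pics/w1z.png",cv2.resize(im,(600,585),interpolation=cv2.INTER_CUBIC))
```

```text
(no output)
```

View pics/w1z.png

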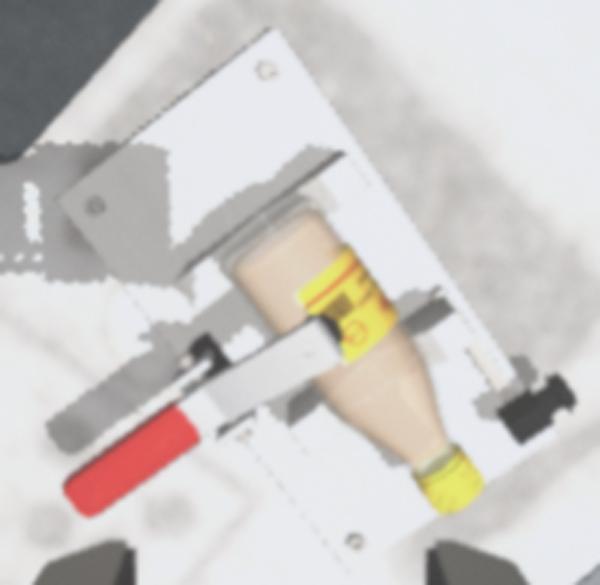

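Run:
```python
from h import *
import pickle
np.set_printoptions(precision=4,suppress=True)
c=cam("wrist",pickle.load(open("w1.pkl","rb")))
f=lambda u,v,z:onz(c,(225+(u+.5)/3-.5,100+(v+.5)/3-.5),z)[:2]
P={k:f(*v) for k,v in dict(c1=(275,30,.012),c2=(62,198,.012),s1=(266,70,.012),s2=(95,205,.012),s3=(355,541,.012),edge=(500,360,.012),cap=(450,482,.067),base=(279,240,.067)).items()}
for k,v in P.items(): print(k,v)
an=lambda d:np.degrees(np.arctan2(d[1],d[0]))
print("x dir",an(P['c2']-P['c1']),an(P['s2']-P['s1']),"y dir",an(P['s3']-P['s2'])-90,an(P['edge']-P['c1'])-90,an(P['cap']-P['base'])-90)
print(np.linalg.norm(P['c2']-P['c1']),np.linalg.norm(P['s2']-P['s1']),np.linalg.norm(P['s3']-P['s2']))
# fit: corners + screws with symmetric inset
from scipy.optimize import least_squares
def T(p,q): cc,ss=np.cos(p[2]),np.sin(p[2]);return np.array([p[0]+cc*q[0]-ss*q[1],p[1]+ss*q[0]+cc*q[1]])
def res(p):
    i=p[3];pts=[((-.091,-.13),'c1'),((.049,-.13),'c2'),((-.091+i,-.13+i),'s1'),((.049-i,-.13+i),'s2'),((.049-i,.13-i),'s3')]
    return np.concatenate([T(p,q)-P[k] for q,k in pts])
r=least_squares(res,[.45,.2,np.radians(an(P['c2']-P['c1'])),.015]);p=r.x;print(p,np.degrees(p[2]),r.fun*1000)
Ri=np.array([[np.cos(p[2]),np.sin(p[2])],[-np.sin(p[2]),np.cos(p[2])]])
for k in('cap','base'):print(k,'jig',Ri@(P[k]-p[:2]))
for n,q in dict(handle45=(.033+.0651*.9+.0506*.445,-.01),captgt=(-.033,.093),g53=(-.033,.053)).items():print(n,T(p,q))
s=ctrl.state();Rt=rot(s['tcp_rot']);print('tool x ang',an(Rt[:2,0]),'y',an(Rt[:2,1]))
for n in('scene','side'):
    a=cam(n); print(n,proj(a,[[*T(p,(-.091,-.13)),.012],[*T(p,(.049,.13)),.012],[*T(p,(-.033,.1)),.067]]))
pickle.dump(p,open("jig.pkl","wb"))
```

```text
c1 [0.2893 0.2161]
c2 [0.3421 0.092 ]
s1 [0.3063 0.2075]
s2 [0.3494 0.1074]
s3 [0.5618 0.1963]
edge [0.4776 0.2936]
cap [0.5169 0.2503]
base [0.3817 0.196 ]
x dir -66.96307990134648 -66.70524447654425 y dir -67.26849072421064 -67.65656561123198 -68.12205082516422
0.13487012196010462 0.10899718257708203 0.23024987477521905
[ 0.4428  0.1837 -1.1735  0.0148] -67.23788392145522 [-1.5467  1.1985 -0.1578 -3.7835  0.7738  1.9517  0.4004  0.2228  0.5302
  0.4106]
cap jig [-0.0327  0.0941]
base jig [-0.035  -0.0516]
handle45 [0.4777 0.0746]
captgt [0.5158 0.2501]
g53 [0.4789 0.2347]
tool x ang 166.50249091065731 y 76.502504154057
scene [[169.5573 353.9397]
 [264.422  278.7351]
 [226.2868 266.4387]]
side [[437.0432 339.2519]
 [311.9032 319.7127]
 [335.1719 328.0281]]
```

Jig found at (0.443, 0.184), yaw -67.2°. Next I shut the fingers, turn the gripper and move above the handle.

>>> move_arm:
  deltas: [0.006, -0.01, -0.02, 0.18, 0.013, -0.02, -0.04, 0.36, 0.02, -0.03, -0.06, 0.54, 0.026, -0.04, -0.08, 0.72, 0.033, -0.05, -0.1, 0.9, 0.04, -0.06, -0.12, 1.08, 0.046, -0.07, -0.14, 1.26, 0.052, -0.08, -0.16, 1.44, 0.059, -0.09, -0.18, 1.62, 0.065, -0.1, -0.2, 1.8, 0.07, -0.11, -0.22, 1.98, 0.075, -0.12, -0.24, 2.15, 0.075, -0.12, -0.248, 2.204, 0.075, -0.12, -0.248, 2.204, 0.075, -0.12, -0.248, 2.204]
  gripper: 0

```text
time: 3.52
tool_pos: [0.479, 0.0724, 0.131]
tcp_rot: [-0.0, 0.832, -0.555, 0.0]
wrist_force: [0.2, -0.5, -1.2]
width: 0.004
grip_force: 0.0
```

Run:
```python
from h import *
import pickle
np.set_printoptions(precision=4,suppress=True)
s=ctrl.state();p=pickle.load(open("jig.pkl","rb"));Rt=rot(s['tcp_rot']);t=s['tool_pos'];c,n=np.cos(p[2]),np.sin(p[2])
print(s['time'],t,np.degrees(np.arctan2(Rt[1,1],Rt[0,1]))-np.degrees(p[2])-90,s['joint_pos'])
for f in (11,0,-10,-20,-30,-40,-46.4,-48.5):
    a=np.radians(f);jx=.0334+.076*np.cos(a)+.0075;z=.0719+.076*np.sin(a)
    print(f,np.array([p[0]+c*jx+n*.01,p[1]+n*jx-c*.01,z])-t)
```

```text
3.525 [0.479  0.0724 0.131 ] -180.1398886696127 [ 0.2594  0.5616 -0.6727  1.9845  0.5005  0.7639  2.8266]
11 [-0.0007  0.0009 -0.0446]
0 [-0.0001 -0.0004 -0.0591]
-10 [-0.0006  0.0007 -0.0723]
-20 [-0.0019  0.0039 -0.0851]
-30 [-0.0041  0.009  -0.0971]
-40 [-0.007  0.016 -0.108]
-46.4 [-0.0093  0.0214 -0.1141]
-48.5 [-0.01    0.0233 -0.116 ]
```

>>> move_arm:
  deltas: [0, 0, 0, -0.15, -0.001, 0.001, -0.03, -0.2, -0.001, 0.001, -0.045, -0.2, 0, 0, -0.059, -0.2, -0.001, 0.001, -0.072, -0.2, -0.002, 0.004, -0.085, -0.2, -0.004, 0.009, -0.097, -0.2, -0.007, 0.016, -0.108, -0.2, -0.009, 0.021, -0.114, -0.2, -0.01, 0.0235, -0.116, -0.2, -0.01, 0.0235, -0.116, -0.2, -0.01, 0.0235, -0.116, -0.2]

```text
time: 5.03
tool_pos: [0.4704, 0.0919, 0.0161]
tcp_rot: [0.001, 0.772, -0.636, 0.003]
wrist_force: [1.2, -5.6, 14.9]
width: 0.005
grip_force: 6.6
```

Run:
```python
from h import *
np.set_printoptions(precision=4,suppress=True)
s=ctrl.state();print(s['time'],s['tool_pos'],s['wrist_force'],s['joint_pos'])
a=ctrl.snapshot("scene")[170:380,150:350,::-1];b=ctrl.snapshot("side")[220:380,290:450,::-1]
o=np.zeros((400,800,3),np.uint8);o[:400,:380]=cv2.resize(a,(380,400));o[:,400:]=cv2.resize(b,(400,400))
cv2.imwrite("pics/z2.png",o)
```

```text
5.025 [0.4704 0.0919 0.0161] [ 1.1636 -5.553  14.8814] [ 0.0344  0.7165 -0.4169  2.0903  0.6546  0.4636  2.4446]
```

View pics/z2.png

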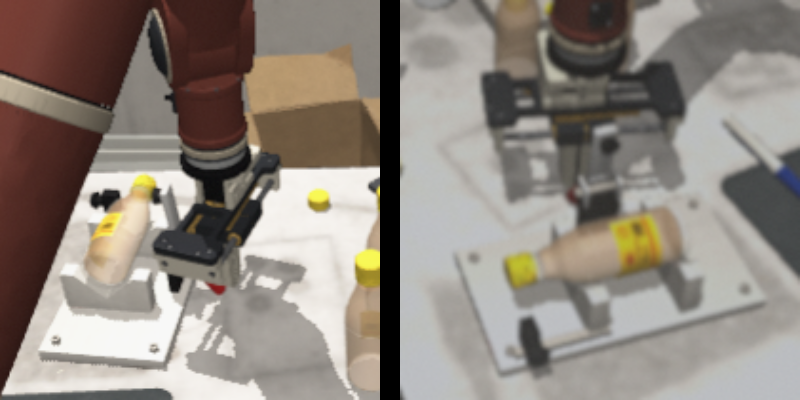

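The arm stands upright at the stop. Now I rise and move over the cap, turned across the bottle.

>>> move_arm:
  deltas: [0, -0.002, 0.05, 0, 0, -0.002, 0.11, 0, 0, 0, 0.17, 0, 0.005, 0.03, 0.2, -0.18, 0.01, 0.06, 0.2, -0.36, 0.017, 0.08, 0.2, -0.54, 0.024, 0.1, 0.2, -0.72, 0.03, 0.12, 0.2, -0.9, 0.037, 0.14, 0.19, -1.08, 0.0455, 0.158, 0.17, -1.25, 0.0455, 0.158, 0.14, -1.371, 0.0455, 0.158, 0.114, -1.371, 0.0455, 0.158, 0.114, -1.371, 0.0455, 0.158, 0.114, -1.371]
  gripper: 0.5

```text
time: 6.88
tool_pos: [0.5145, 0.2536, 0.1293]
tcp_rot: [0.001, -0.196, 0.981, 0.0]
wrist_force: [-0.1, -0.5, 0.1]
width: 0.501
grip_force: 0.0
```

Run:
```python
from h import *
import pickle
np.set_printoptions(precision=4,suppress=True)
s=ctrl.state();p=pickle.load(open("jig.pkl","rb"));Rt=rot(s['tcp_rot']);t=s['tool_pos'];c,n=np.cos(p[2]),np.sin(p[2])
Ri=np.array([[c,n],[-n,c]])
print(s['time'],t,'jig',Ri@(t[:2]-p[:2]),np.degrees(np.arctan2(Rt[1,1],Rt[0,1])-p[2]),s['joint_pos'],s['width'],np.degrees(np.arccos(-Rt[2,2])))
im=ctrl.snapshot("wrist")[:,:,::-1];k=cam("wrist",s)
hsv=cv2.cvtColor(im.copy(),cv2.COLOR_BGR2HSV);m=cv2.inRange(hsv,(24,120,90),(35,255,255))
nn,l,st,ce=cv2.connectedComponentsWithStats(m)
for i in range(1,nn):
    if st[i,4]>60: print(st[i],ce[i],Ri@(onz(k,ce[i],.07)[:2]-p[:2]))
A,B=cv2.imread("pics/scene0.png")[165:210,340:400],cv2.imread("pics/side0.png")[165:210,225:285]
o=np.hstack([cv2.resize(A,(400,300),interpolation=2),cv2.resize(B,(400,300),interpolation=2)])
w=np.zeros((600,800,3),np.uint8);w[:300]=o;w[300:,:400]=cv2.resize(im,(400,300))
cv2.imwrite("pics/z3.png",w)
```

```text
6.875 [0.5145 0.2536 0.1293] jig [-0.0367  0.0931] 179.84775902951256 [-0.3157  0.6115 -0.2841  1.7519  0.2242  0.8088  1.259 ] 0.5012449104478861 0.0630542456647623
[305  55  46  13 512] [327.5508  60.9688] [-0.0421 -0.0322]
[ 306   73   44   59 1722] [327.7154 102.892 ] [-0.0423 -0.0086]
[318 106  14  10  74] [324.7973 109.7432] [-0.0405 -0.0046]
[319 114  13   9  65] [325.7538 118.8615] [-0.0411  0.0008]
[ 295  245   38   33 1070] [313.5841 261.3701] [-0.0329  0.0952]
[ 74 293  36  30 683] [ 89.5403 308.53  ] [0.1348 0.1327]
```

View pics/z3.png

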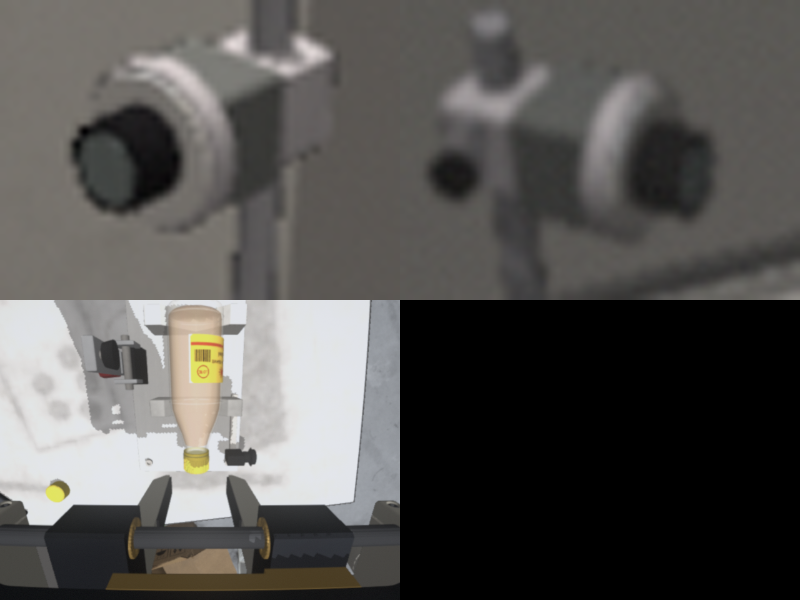

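Clamp open; the cap is centred at jig (-33, 95) mm. In the lens crops, the glass is at scene (356,190.5) and side (269,189.5). I grip the cap so I can drag the bottle forward, which gives the body grip room beside the clamp arm.

>>> move_arm:
  deltas: [0.0015, -0.0035, -0.03, 0, 0.0015, -0.0035, -0.06, 0, 0.0015, -0.0035, -0.074, 0, 0.0015, -0.0035, -0.074, 0]

```text
time: 7.42
tool_pos: [0.5157, 0.2496, 0.0547]
tcp_rot: [-0.0, -0.196, 0.981, -0.0]
wrist_force: [-0.6, 0.4, 0.0]
width: 0.497
grip_force: 0.0
```

>>> move_arm:
  deltas: [0, 0, 0, 0, 0, 0, 0, 0, 0, 0, 0, 0, 0, 0, 0, 0, 0, 0, 0, 0, 0, 0, 0, 0]
  gripper: 0
  force: 40

```text
time: 8.18
tool_pos: [0.5166, 0.2505, 0.0552]
tcp_rot: [0.001, -0.196, 0.981, 0.001]
wrist_force: [0.7, 2.7, 3.1]
width: 0.302
grip_force: 40.0
```

Run:
```python
from h import *
np.set_printoptions(precision=4,suppress=True)
A,B=cam("scene"),cam("side")
f=lambda u,v,o:(o+(u+.5)/6.667-.5,165+(v+.5)/6.667-.5)
L=tri([ray(A,f(107,172,340)),ray(B,f(295,165,225))]);print("lens",L)
print("ring",tri([ray(A,f(175,140,340)),ray(B,f(220,150,225))]))
P=[tri([ray(A,(381,163)),ray(B,(238.5,170))])[0]]
# post: vertical line from vertical-plane intersection of rays
pa,da=ray(A,f(262,240,340));pb,db=ray(B,f(518-400,230,225))
M=np.array([da[:2],-db[:2]]).T;t=np.linalg.solve(M,pb[:2]-pa[:2]);P.append(pa[:2]+da[:2]*t[0]);print(P)
for q in P: d=q[:2]-L[0][:2];print(np.degrees(np.arctan2(d[1],d[0])),np.linalg.norm(d))
# base plate dark corners
for n,c,(x0,x1,y0,y1) in (("scene",A,(335,400,250,285)),("side",B,(230,300,230,285))):
    im=cv2.imread(f"pics/{n}0.png")[y0:y1,x0:x1];g=im.max(2);m=(g<75).astype(np.uint8)
    cs=max(cv2.findContours(m,0,2)[0],key=cv2.contourArea)
    ap=cv2.approxPolyDP(cs,3,True)[:,0]
    for q in ap: print(n,q+[x0,y0],onz(c,q+np.array([x0,y0]),.01)[:2])
```

```text
lens (array([0.7028, 0.0015, 0.2513]), [np.float64(0.0028168120680198247), np.float64(0.0028168120680199045)])
ring (array([ 0.7331, -0.0084,  0.2506]), [np.float64(0.00129927776138902), np.float64(0.0012992777613889176)])
[array([ 0.7796, -0.022 ,  0.2886]), array([ 0.7799, -0.0232])]
-17.040759663880987 0.08033538181596535
-17.75351055934267 0.08096452114743694
scene [390 268] [ 0.7744 -0.0682]
scene [380 262] [ 0.7861 -0.0357]
scene [374 266] [ 0.7627 -0.0289]
scene [382 272] [ 0.7491 -0.0568]
scene [369 281] [ 0.7004 -0.0427]
scene [363 280] [ 0.6969 -0.0281]
scene [369 283] [ 0.6933 -0.0459]
side [248 230] [ 0.8087 -0.1344]
side [248 250] [ 0.7895 -0.0463]
side [255 252] [ 0.7681 -0.0399]
side [253 257] [ 0.7694 -0.0189]
side [244 257] [ 0.7942 -0.0164]
side [237 263] [0.8078 0.0094]
side [230 249] [ 0.8409 -0.0454]
side [244 284] [0.771  0.0859]
side [240 267] [0.796  0.0241]
side [265 273] [0.7244 0.0403]
side [278 254] [ 0.7024 -0.0381]
side [251 247] [ 0.7837 -0.0598]
```

Cap gripped (28 mm). Dragging the bottle 31 mm along the jig's +y.

>>> move_arm:
  deltas: [0.005, 0.002, 0, 0, 0.01, 0.004, 0, 0, 0.015, 0.006, 0, 0, 0.02, 0.008, 0, 0, 0.025, 0.01, 0, 0, 0.0285, 0.012, 0, 0, 0.0285, 0.012, 0, 0]

```text
time: 9.05
tool_pos: [0.5431, 0.2614, 0.0539]
tcp_rot: [-0.001, -0.196, 0.981, -0.0]
wrist_force: [-4.7, 1.8, 0.5]
width: 0.305
grip_force: 40.0
```

>>> move_arm:
  deltas: [0, 0, 0, 0, 0, 0, 0, 0, 0, 0, 0, 0]
  gripper: 0.5

```text
time: 9.43
tool_pos: [0.5454, 0.2611, 0.0549]
tcp_rot: [0.001, -0.196, 0.981, -0.0]
wrist_force: [-0.8, -0.3, 0.9]
width: 0.5
grip_force: 0.0
```

Run:
```python
from h import *
s=ctrl.state();print(s['time'],s['wrist_force'])
w=ctrl.snapshot("wrist")[:300,150:500,::-1]
b=ctrl.snapshot("side")[220:380,290:450,::-1]
o=np.hstack([cv2.resize(w,(400,343)),cv2.resize(b,(343,343),interpolation=2)])
cv2.imwrite("pics/z4.png",o)
```

```text
9.425 [-0.76450676 -0.34146143  0.90414298]
```

View pics/z4.png

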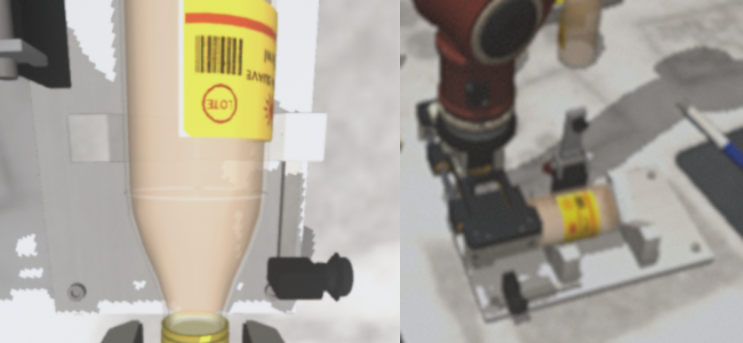

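>>> move_arm:
  deltas: [0, 0, 0.04, 0, 0, 0, 0.075, 0, -0.03, -0.012, 0.075, 0, -0.0645, -0.026, 0.075, 0, -0.0645, -0.026, 0.075, 0, -0.0645, -0.026, 0.06, 0, -0.0645, -0.026, 0.03, 0, -0.0645, -0.026, 0.01, 0, -0.0645, -0.026, -0.003, 0, -0.0645, -0.026, -0.003, 0]
  gripper: 0.9

```text
time: 10.78
tool_pos: [0.48, 0.2357, 0.0504]
tcp_rot: [-0.001, -0.196, 0.981, -0.0]
wrist_force: [0.2, 0.3, 1.0]
width: 0.898
grip_force: 0.0
```

>>> move_arm:
  deltas: [0, 0, 0, 0, 0, 0, 0, 0, 0, 0, 0, 0, 0, 0, 0, 0, 0, 0, 0, 0, 0, 0, 0, 0]
  gripper: 0
  force: 50

```text
time: 11.52
tool_pos: [0.4801, 0.2355, 0.052]
tcp_rot: [0.0, -0.196, 0.981, -0.0]
wrist_force: [0.6, -0.4, 2.5]
width: 0.557
grip_force: 50.0
```

>>> move_arm:
  deltas: [0, 0, 0.01, 0, 0, 0, 0.025, 0, 0, 0, 0.05, 0, 0, 0, 0.08, 0, 0, 0, 0.11, 0, 0, 0, 0.14, 0, 0, 0, 0.16, 0, 0, 0, 0.179, 0, 0, 0, 0.179, 0, 0, 0, 0.179, 0]
  force: 60

```text
time: 12.78
tool_pos: [0.4788, 0.235, 0.23]
tcp_rot: [-0.001, -0.196, 0.981, -0.0]
wrist_force: [-0.8, 0.3, -4.4]
width: 0.551
grip_force: 60.0
```

Run:
```python
from h import *
np.set_printoptions(precision=4,suppress=True)
s=ctrl.state();print(s['time'],s['tool_pos'],s['wrist_force'],s['torque'],s['width'],s['joint_pos'])
w=ctrl.snapshot("wrist")[:,:,::-1];b=ctrl.snapshot("side")[140:340,250:450,::-1]
cv2.imwrite("pics/z5.png",np.hstack([cv2.resize(w,(400,300)),cv2.resize(b,(300,300),interpolation=2)]))
hsv=cv2.cvtColor(w.copy(),cv2.COLOR_BGR2HSV);m=cv2.inRange(hsv,(24,120,90),(35,255,255))
nn,l,st,ce=cv2.connectedComponentsWithStats(m)
for i in range(1,nn):
    if st[i,4]>60: print(st[i],ce[i])
```

```text
12.775 [0.4788 0.235  0.23  ] [-0.8482  0.2725 -4.394 ] [ 0.0517 -0.0449 -0.0218] 0.5507774936378018 [-0.2724  0.4396 -0.3302  1.7374  0.1653  0.9941  1.301 ]
[308 199  65  18 900] [340.4178 207.6711]
[322 224  29  15 273] [336.4945 229.6813]
[336 270  10  18 113] [340.5487 277.8938]
[331 283  20  17 176] [341.5398 292.8409]
[138 289  23  20 350] [148.5629 298.6114]
[ 291  404   53   36 1075] [316.9423 428.454 ]
```

View pics/z5.png

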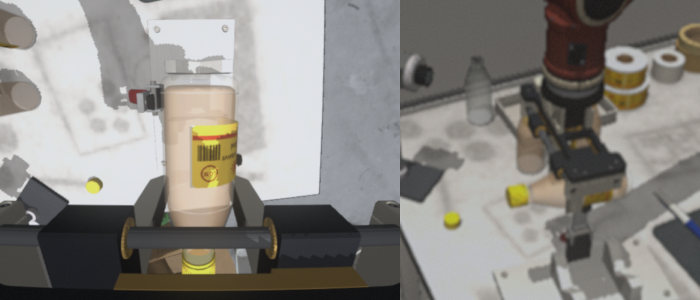

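Lifted out, and it looks level. The cap shows at wrist (317,428) and side about (328,271). Now I measure the cap in 3D.

Run:
```python
from h import *
np.set_printoptions(precision=4,suppress=True)
s=ctrl.state();Rt=rot(s['tcp_rot']);t=s['tool_pos']
rs=[];pred=t-Rt[:,0]*.07+[0,0,.015]
for n in("side","scene","wrist"):
    w=ctrl.snapshot(n);c=cam(n,s);m=cv2.inRange(cv2.cvtColor(w,cv2.COLOR_RGB2HSV),(24,120,70),(35,255,255))
    nn,l,st,ce=cv2.connectedComponentsWithStats(m);u=proj(c,pred)[0]
    ok=[i for i in range(1,nn) if st[i,4]>40 and np.linalg.norm(ce[i]-u)<45]
    print(n,u,[(st[i],ce[i]) for i in ok])
    if ok: rs.append((n,ray(c,ce[min(ok,key=lambda i:np.linalg.norm(ce[i]-u))])))
print('tcp',t,'toolx',Rt[:,0])
for k in range(len(rs)):
    for j in range(k):
        x,e=tri([rs[k][1],rs[j][1]]);print(rs[j][0],rs[k][0],x,e[0],'tool',Rt.T@(x-t))
```

```text
side [326.1922 272.7665] [(array([322, 263,  13,  15, 163], dtype=int32), array([327.8589, 269.9387])), (array([280, 282,  10,  10,  82], dtype=int32), array([284.2073, 286.4024]))]
scene [218.7622 196.2685] []
wrist [319.2378 422.6889] [(array([ 291,  404,   53,   36, 1073], dtype=int32), array([316.836 , 428.5228]))]
tcp [0.4789 0.235  0.2296] toolx [-0.9232 -0.3842  0.0027]
side wrist [0.5409 0.2598 0.2509] 0.0005764227961401568 tool [-0.0667 -0.0009 -0.0215]
```

>>> move_arm:
  deltas: [0.002, -0.008, 0.003, -0.03, 0.009, -0.028, 0.003, -0.1, 0.018, -0.053, 0.003, -0.19, 0.028, -0.078, 0.003, -0.29, 0.038, -0.103, 0.003, -0.39, 0.048, -0.128, 0.003, -0.48, 0.057, -0.15, 0.003, -0.56, 0.064, -0.17, 0.003, -0.63, 0.069, -0.181, 0.003, -0.68, 0.071, -0.186, 0.003, -0.7, 0.071, -0.186, 0.003, -0.7, 0.071, -0.186, 0.003, -0.7, 0.071, -0.186, 0.003, -0.7]

```text
time: 14.65
tool_pos: [0.5505, 0.0504, 0.2337]
tcp_rot: [-0.0, 0.152, 0.988, 0.0]
wrist_force: [0.0, 0.6, -4.1]
width: 0.552
grip_force: 60.0
```

Run:
```python
from h import *
np.set_printoptions(precision=4,suppress=True)
s=ctrl.state();Rt=rot(s['tcp_rot']);t=s['tool_pos'];print(s['time'],t,np.degrees(np.arctan2(-Rt[1,0],-Rt[0,0])),s['width'],s['wrist_force'])
rs=[]
for n in("scene","side"):
    w=ctrl.snapshot(n);c=cam(n);pred=t-Rt[:,0]*.07+[0,0,.015]
    m=cv2.inRange(cv2.cvtColor(w,cv2.COLOR_RGB2HSV),(24,120,60),(36,255,255))
    nn,l,st,ce=cv2.connectedComponentsWithStats(m);u=proj(c,pred)[0]
    i=min((i for i in range(1,nn) if st[i,4]>30),key=lambda i:np.linalg.norm(ce[i]-u));print(n,u,st[i],ce[i]);rs.append(ray(c,ce[i]))
    x,y=int(u[0]),int(u[1]);cr=w[y-70:y+70,x-80:x+120 if n=="scene" else x+120,::-1];cv2.imwrite(f"t_{n}.png",cv2.resize(cr,(400,280),interpolation=2))
print(tri(rs),pred)
cv2.imwrite("pics/z6.png",np.hstack([cv2.imread("t_scene.png"),cv2.imread("t_side.png")]))
```

```text
14.65 [0.5505 0.0504 0.2337] -17.429895748987853 0.5522246542637801 [ 0.0478  0.5788 -4.0957]
scene [326.8071 204.1698] [323 200  11  10  56] [328.3571 204.8393]
side [303.462  200.0692] [298 194  10  11  54] [301.7778 200.0185]
(array([0.6212, 0.0273, 0.2463]), [np.float64(0.0007118901435313264), np.float64(0.0007118901435313493)]) [0.6173 0.0295 0.2487]
```

View pics/z6.png

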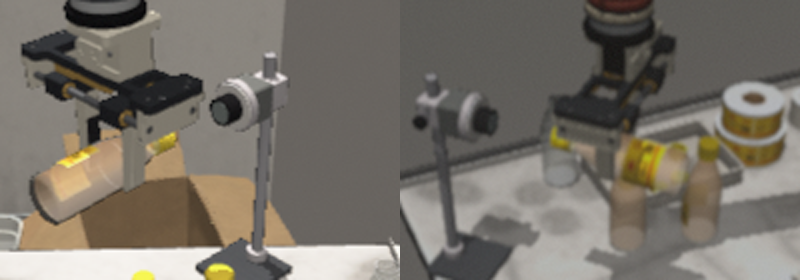

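The picture shows the cap facing the lens, with the bottle base at about scene (266,234) and side (367,215). I check level from the base and cap points.

Run:
```python
from h import *
np.set_printoptions(precision=4,suppress=True)
A,B=cam("scene"),cam("side");t=ctrl.state()['tool_pos'];d=np.array([np.cos(np.radians(-17.43)),np.sin(np.radians(-17.43)),0])
b=tri([ray(A,(266,234)),ray(B,(367,215.5))]);print("base",b,"pred",t-d*.086+[0,0,.0155])
for tilt in(-.07,0,.07):   # cap-up tilt; project base rim & cap-top rim
    ax=d*np.cos(tilt)+np.array([0,0,np.sin(tilt)]);g=t+[0,0,.0155];n=np.array([-d[1],d[0],0]);k=np.cross(ax,n)
    for nm,c in(("scene",A),("side",B)):
        th=np.linspace(0,6.28,60)[:,None]
        rim=proj(c,g-ax*.086+.027*(np.cos(th)*n+np.sin(th)*k));cap=proj(c,g+ax*.08+.0145*(np.cos(th)*n+np.sin(th)*k))
        print(tilt,nm,"base x",rim[:,0].min(),rim[:,0].max(),"y",rim[:,1].min(),rim[:,1].max(),"cap",cap.min(0),cap.max(0))
import numpy as np
# measured extents: bottle contour vs grey/box background, base side column profile
for nm,(x0,x1,y0,y1) in(("scene",(255,300,200,260)),("side",(330,385,185,235))):
    w=ctrl.snapshot(nm);h=cv2.cvtColor(w,cv2.COLOR_RGB2HSV)[y0:y1,x0:x1]
    print(nm); cs=range(x0+2,x1,6)
    for x in cs: print(x,[tuple(int(v) for v in h[y,x-x0]) for y in range(0,y1-y0,8)])
```

```text
base (array([0.4658, 0.0766, 0.2482]), [np.float64(0.0027254976854281703), np.float64(0.0027254976854282926)]) pred [0.4685 0.0758 0.2492]
-0.07 scene base x 259.4884161089728 276.85293812733266 y 215.70997409702142 242.67486095483198 cap [325.5862 198.1258] [335.15   211.2583]
-0.07 side base x 362.8267275080261 370.5423979528695 y 201.64307916694668 225.4204291476482 cap [297.0363 194.6947] [302.331  206.8474]
0 scene base x 259.5936817758684 277.023564195502 y 218.79030194804474 244.98836678938707 cap [325.642  195.8832] [335.2142 208.8003]
0 side base x 362.67464769791843 370.53557290268964 y 204.00469831540465 227.3824580587175 cap [296.9473 192.7787] [302.1578 204.8344]
0.07 scene base x 259.8024672525871 277.4478046772889 y 221.82802372769754 247.14199601347565 cap [325.5465 193.7127] [335.1786 206.3657]
0.07 side base x 362.19612547017505 370.5041829676773 y 206.34781653080523 229.24486184281858 cap [296.9501 190.9081] [302.1875 202.8276]
scene
257 [(16, 21, 135), (16, 21, 135), (19, 21, 134), (18, 19, 131), (16, 21, 131), (26, 13, 136), (16, 71, 183), (16, 103, 180)]
263 [(1
[... 1175 characters left out ...]
5, 117), (16, 69, 122), (16, 62, 98)]
350 [(23, 16, 65), (18, 16, 160), (25, 114, 150), (24, 215, 179), (22, 145, 163), (27, 95, 132), (19, 24, 84)]
356 [(18, 15, 83), (20, 14, 159), (22, 41, 113), (17, 72, 162), (16, 61, 168), (18, 51, 115), (23, 19, 105)]
362 [(17, 16, 109), (21, 23, 113), (25, 84, 136), (19, 97, 153), (23, 80, 159), (16, 37, 103), (19, 19, 110)]
368 [(20, 15, 100), (23, 22, 91), (16, 21, 160), (18, 28, 136), (18, 67, 118), (19, 97, 110), (17, 85, 105)]
374 [(19, 15, 132), (18, 23, 110), (25, 205, 137), (23, 158, 105), (15, 74, 141), (18, 99, 124), (16, 78, 114)]
380 [(15, 16, 158), (22, 21, 133), (26, 203, 138), (24, 125, 108), (15, 73, 125), (15, 72, 120), (16, 63, 105)]
```

```bash
python3 -c "
from plant import ctrl
print(ctrl.finish_job())"
```

```text
the job is handed in; nothing more can be done
None
```

The clamp is open at its stop, and I handed the job in with the bottle held level at the lens. By my measurement the cap is centred on the lens and its top is about 8 cm away; no result came back at hand-in.

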